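# Make up the power-board parts kit

### The job

Make up the parts kit for the power board: put the long heat sink, the fat capacitor and the six-way terminal block into the tray, each standing upright on the floor of the pocket made for it (heat sink in the wide rectangular one, capacitor in the round one, terminal block in the narrow slot). Set them down rather than dropping them, and leave the short heat sink, the slim capacitor and the three-way block standing where they are.

Things in the scene. Friction and masses are not known exactly. Their poses are not given: they have to be found in the camera images.
- kit_tray: Low aluminium kit tray, 278 x 98 mm, 13 mm high, 4 mm walls and floor, fixed to the bench, holding the three white inserts in a row along its x. Origin: centre of its underside, on the bench; x along its length, z up.
- wide_insert: One of three fixed white inserts, 86 x 86 x 12 mm, in a row in the tray in any order, 89 mm apart. Origin: centre of its underside, 4 mm above the bench; the dark pocket floor is 4 mm and the top face 12 mm above the origin. z up, x along the tray. This one has a wide rectangular pocket, 74 mm along x by 54 mm along y, centred: the place of the long heat sink.
- round_insert: One of three fixed white inserts, 86 x 86 x 12 mm, in a row in the tray in any order, 89 mm apart. Origin: centre of its underside, 4 mm above the bench; the dark pocket floor is 4 mm and the top face 12 mm above the origin. z up, x along the tray. This one has a round pocket, 56 mm across, centred: the place of the fat capacitor.
- slot_insert: One of three fixed white inserts, 86 x 86 x 12 mm, in a row in the tray in any order, 89 mm apart. Origin: centre of its underside, 4 mm above the bench; the dark pocket floor is 4 mm and the top face 12 mm above the origin. z up, x along the tray. This one has a narrow rectangular pocket, 76 mm along x by 38 mm along y, centred: the place of the six-way terminal block.
- long_sink: Wanted: bare aluminium heat sink with upright fins, 56 mm long (x, along the fins) by 36 mm wide (y) by 28 mm high, about 80 g. Origin: centre of its underside; z up out of the fins. Standing on the bench at any yaw.
- fat_cap: Wanted: upright capacitor can, black sleeve and aluminium top, 35 mm across, 40 mm high, about 50 g. Origin: centre of its underside; z up.
- six_block: Wanted: green terminal block with a row of six screws on top, 60 mm long (x) by 22 mm wide (y) by 26 mm high, about 45 g. Origin: centre of its underside; z up. Standing at any yaw.
- short_sink: Not wanted: the same heat sink but short, 34 mm long (x) by 36 mm wide (y) by 28 mm high. Origin: centre of its underside; z up.
- slim_cap: Not wanted: the same kind of capacitor but slim, 22 mm across, 40 mm high. Origin: centre of its underside; z up.
- three_block: Not wanted: the same terminal block but with three screws, 30 mm long (x) by 22 mm wide (y) by 26 mm high. Origin: centre of its underside; z up.
There are look-alikes about, which are no part of the job. What is shaped like the long_sink but purple is not meant. Leave any purple look-alike of the six_block alone.

How it is judged (in metres and radians):
At the end, for the whole second after the job is handed in: Each wanted part is upright (0.15 rad), released and at rest on the floor of its own pocket (underside within 3 mm of it, centre within 15 mm of the insert centre); the three unwanted parts stand upright (0.15 rad) within 25 mm of where they began (horizontal distance between long_sink and wide_insert below 0.015 m and z of long_sink in the frame of wide_insert below 0.007 m and angle between each of long_sink, fat_cap, six_block, short_sink, slim_cap, three_block's own z axis and vertical below 0.15 rad and linear speed of each of long_sink, fat_cap, six_block below 0.02 m/s and angular speed of each of long_sink, fat_cap, six_block below 0.2 rad/s and horizontal distance between fat_cap and round_insert below 0.015 m and z of fat_cap in the frame of round_insert below 0.007 m and horizontal distance between six_block and slot_insert below 0.015 m and z of six_block in the frame of slot_insert below 0.007 m and distance of each of short_sink, slim_cap, three_block from where it was at the start of the episode below 0.025 m); the robot touches nothing.
It fails at once if the short heat sink, slim capacitor or three-way block is moved more than 25 mm (distance of any of short_sink, slim_cap, three_block from where it was at the start of the episode above 0.025 m).
It fails at once if the heat sink is dropped into the tray (faster than 0.7 m/s within 50 mm of its pocket, a fall of over 25 mm) (horizontal distance between long_sink and wide_insert below 0.06 m and z of long_sink in the frame of wide_insert below 0.05 m and linear speed of long_sink above 0.7 m/s).
It fails at once if the capacitor is dropped into the tray (faster than 0.7 m/s within 50 mm of its pocket, a fall of over 25 mm) (horizontal distance between fat_cap and round_insert below 0.06 m and z of fat_cap in the frame of round_insert below 0.05 m and linear speed of fat_cap above 0.7 m/s).
It fails at once if the terminal block is dropped into the tray (faster than 0.7 m/s within 50 mm of its pocket, a fall of over 25 mm) (horizontal distance between six_block and slot_insert below 0.06 m and z of six_block in the frame of slot_insert below 0.05 m and linear speed of six_block above 0.7 m/s).
It also fails if it takes over 80 s, if anything falls off the work surface, if the arm or the gripper's body presses on something with over 40 N, if the wrist force passes 120 N, or if a joint passes its speed limit or range.

### The arm

A 6-joint arm with a two-finger parallel gripper is mounted at the origin on the work surface. World frame = base frame: x ahead of the robot, y to its left, z up, the work surface at z = 0. Lengths are in m, angles in degrees, forces in N, time in s.
With the tool pointing down it reaches from about 0.375 to 0.9 m from the base axis. Payload 3.1 kg.
Tool frame: the origin (TCP) lies on the centre line of the jaws, within the pads' length; the fingertips stand 17 mm ahead of it and the grasp point (between the pads) lies 2 mm behind it; z points along the fingers, y is the line along which they close (so a half turn about z gives the same grasp; the last joint's range is limited). The gripper opens to 87 mm and grips with 3 to 60 N. Pads are 19 mm wide; open, the fingers measure 117 mm over their backs; the gripper's body (75 mm by 190 mm) begins 51 mm behind the grasp point.
Start: joints at [53.772, 30.224, 82.088, -0, 67.689, -10.227], TCP at [0.274, 0.562, 0.24] pointing down, gripper open.
Joint ranges: [-176.69, 176.69], [-43.24, 126.21], [12.49, 139.97], [-82, 262], [0, 151.66], [-163.58, 163.58]. Speed limits (degrees/s): [159.86, 159.86, 180, 180, 180, 180].

### API

Orientations are given as a 3x3 rotation matrix whose columns are the frame's x, y, z axes.
In Python, from rig import bot, imaging, finder gives the robot as it stands. The module is installed in compiled form; this text tells all that it offers.
- The arm moves only by the tool play_rows, never from a script. Its argument "motion" is a list that holds one entry, the list of rows, each a list of 6 numbers: the shift along the tool's x, y, z in a scale on which 1.0 is 0.6 m, then the turn, a rotation vector about the tool's x, y, z in parts of the range, where 1.0 means 180 degrees. In form: [[[dx, dy, dz, wx, wy, wz], ...]]. A call has 1 to 8 rows; each row is the pose to reach, as a shift and turn from the pose commanded when the call began, along the tool's axes at that moment; what a row does not reach only later rows make up. A row lasts 1/12 s, in which the tool goes at most 41.7 mm and 7.16 degrees, less where a joint would pass 70% of its speed; a pose out of reach is approached as far as the arm can. No shift or turn number may pass 1 either way. A call with a gripper value outside its range is refused whole. "fingers" is the finger opening in m, from 0 to 0.087, set as the call begins (left out, the last holds). The fingers move at their own pace and stop on an object; the grip force is fixed at half the most. Time passes only in rows, so rows that repeat a pose let the fingers close. It gives the time, the measured TCP pose, the force, the opening and the grip force at its end, in the units of the state.
- bot.read_state(): the state, without advancing time (a new reading comes with each control period).
- imaging.capture(name): name is "scene" or "top" or "wrist"; returns a dict with "frame" (480x640x3 uint8, red, green, blue), "camera_matrix" (3x3 intrinsics, pixels), "k1" (the pictures are not rectified: a ray, as slopes to the right and down, at radius r is drawn at 1 + k1 r^2 times it, then the intrinsics apply), "R" (3x3) and "t" (3): a world point X has camera coordinates R X + t. Camera axes: x right, y down, z forward; pixel columns grow to the right and rows downward; lengths in m; the calibration is good to about 2 mm. A picture is of the moment at which its call begins. There is no depth.
- bot.hand_in(): hands the job in; it is judged then, once.
Trained networks look in the newest picture that a camera, given by its name, has taken for a name from the list of things; names that differ only in an ending like _2 or _b are one class to them, and where a whole thing is asked for, a point or a joint stands for the part that bears it (a point fixed in the world has none). Each returns a list of dicts, best first, with "confidence" (0 to 1); they miss things now and then, are a little off and sometimes report something else, mostly with a low value. They report only what shows in the picture. A call takes as long as a camera call. They do not tell look-alikes from the thing itself.
- finder.recognise(camera, name): "at" ([x, y, z] in m, in world coordinates, good to about 4 mm: the middle of the surface that is visible of it).
- finder.outline_of(camera, name): "pixels" (480x640 bool, what is visible of it).
The state is a dict: "time_s": time; "joint_positions": joint angles; "qvel": joint speeds; "tau": joint torques, N m; "position": TCP position; "tcp_rot": TCP orientation; "force": force on the tool from outside, world axes, zero at the start; "moment": the same for the moment, N m; "opening": opening from 0.0 (shut) to 1.0 (fully open); "grasp_force": force on a finger pad.
Only numpy, scipy, OpenCV 4.12 (cv2) and the standard library are available. Lean on these libraries where they do the work, as an engineer would, in place of code of your own. Each camera call takes 0.05 s, during which the arm holds its last target. There are 200 camera calls.

## Working session

There is one attempt and no reset: what is moved stays moved. The work goes in short steps, Python scripts to look and compute and a tool call to move; the robot and the scene stay as the last step left them, time stands still between calls to the robot, and variables do not carry over. Pictures are saved under pics/ and viewed, at most 14 in all, crops included, and the job is handed in when it is done.

Besides the shell and the picture viewer there is one more tool, called in YAML: its name, and indented under it one key for each argument. play_rows: Moves the arm, as the interface text tells. Its arguments: {"type":"object","properties":{"motion":{"type":"array"},"fingers":{"type":"number"}},"required":["motion"]}

```bash
mkdir -p pics; cat > h.py <<'E'
import numpy as np, cv2
from rig import bot, imaging, finder
names=["kit_tray","wide_insert","round_insert","slot_insert","long_sink","fat_cap","six_block","short_sink","slim_cap","three_block"]
def cap(n,f=None):
    c=imaging.capture(n)
    if f: cv2.imwrite('pics/'+f,c['frame'][:,:,::-1])
    return c
def proj(c,X):
    p=c['R']@np.asarray(X,float)+c['t']; s=p[:2]/p[2]; s=s*(1+c['k1']*(s@s))
    K=c['camera_matrix']; return (K@np.r_[s,1])[:2]
def toplane(c,uv,z):
    uv=np.atleast_2d(uv).astype(float); 
    s0=(np.linalg.inv(c['camera_matrix'])@np.c_[uv,np.ones(len(uv))].T).T[:,:2]; s=s0.copy()
    for _ in range(20): s=s0/(1+c['k1']*(s**2).sum(1,keepdims=True))
    d=np.c_[s,np.ones(len(s))]@c['R']; o=-c['R'].T@c['t']
    return o+d*((z-o[2])/d[:,2])[:,None]
E
python3 - <<'E'
from h import *
np.set_printoptions(precision=4,suppress=True)
for cam in ["top","scene"]:
    c=cap(cam,cam+'.png'); print(cam,'pos',-c['R'].T@c['t'])
    for n in names:
        print(n,[(np.round(r['at'],3).tolist(),round(r['confidence'],2),proj(c,r['at']).astype(int).tolist()) for r in finder.recognise(cam,n)])
s=bot.read_state();print(s['time_s'],s['position'],s['tcp_rot'])
E
```

```text
top pos [0.402  0.0052 0.9833]
kit_tray []
wide_insert [([0.664, -0.003, 0.008], 0.56, [331, 195])]
round_insert [([0.581, 0.014, 0.017], 0.79, [324, 230])]
slot_insert [([0.492, 0.032, 0.016], 0.75, [317, 269]), ([0.668, 0.001, 0.006], 0.33, [329, 193])]
long_sink [([0.522, 0.353, 0.012], 0.9, [176, 258]), ([0.622, 0.386, 0.002], 0.57, [165, 217])]
fat_cap [([0.617, -0.22, 0.041], 0.81, [430, 209]), ([0.582, 0.266, 0.019], 0.5, [213, 232])]
six_block [([0.495, 0.18, 0.03], 0.88, [250, 268]), ([0.449, 0.261, 0.027], 0.82, [214, 290])]
short_sink [([0.581, 0.264, 0.016], 0.81, [215, 232])]
slim_cap [([0.46, -0.224, 0.037], 0.56, [435, 281])]
three_block [([0.537, -0.384, 0.027], 0.52, [504, 245])]
scene pos [1.092  0.1968 0.9522]
kit_tray [([0.617, 0.033, 0.014], 0.68, [307, 282])]
wide_insert [([0.669, 0.002, 0.004], 0.71, [283, 304])]
round_insert [([0.58, 0.022, 0.014], 0.66, [308, 262])]
slot_insert [([0.492, 0.04, 0.018], 0.74, [331, 226]), ([0.524, 0.352, 0.026], 0.57, [494, 280])]
long_sink [([0.525, 0.354, 0.025], 0.75, [495, 281]), ([0.626, 0.388, 0.027], 0.62, [508, 336])]
fat_cap [([0.63, -0.213, 0.038], 0.71, [176, 247])]
six_block [([0.51, 0.184, 0.028], 0.93, [403, 249]), ([0.456, 0.267, 0.028], 0.85, [453, 237])]
short_sink [([0.588, 0.264, 0.025], 0.97, [439, 298])]
slim_cap [([0.462, -0.227, 0.032], 0.55, [206, 177])]
three_block [([0.553, -0.381, 0.027], 0.66, [115, 196])]
1.1 [0.274  0.5617 0.2396] [[-0.8988  0.4384  0.    ]
 [ 0.4384  0.8988 -0.    ]
 [-0.     -0.     -1.    ]]
```

View pics/top.png

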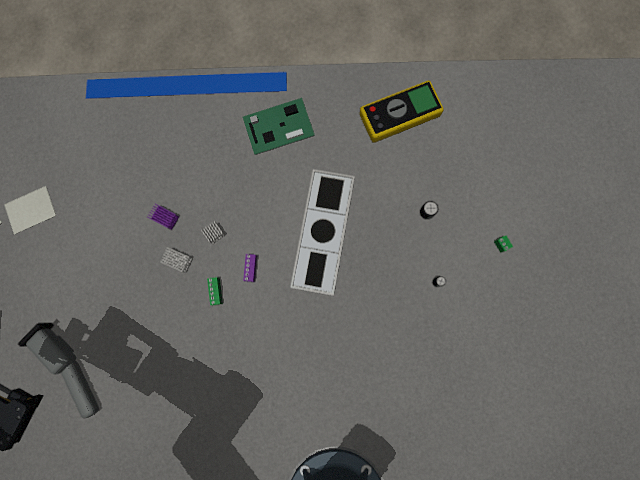

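View pics/scene.png

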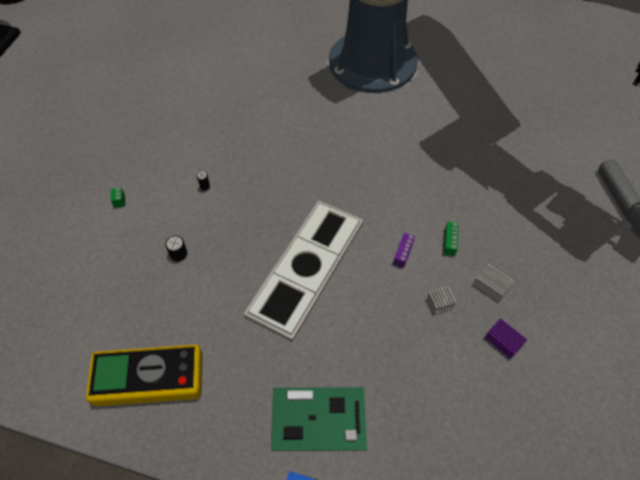

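The parts, by top-view pixel:

| Part | Candidates (pixel) | Chosen |
|---|---|---|
| long_sink | silver (177,260), purple (164,216) | silver (177,260), not purple |
| six_block | green (215,290), purple (250,268) | green (215,290), not purple |
| fat_cap | (430,209) | (430,209), the fatter can |

The short sink is at (213,232), the slim cap at (439,281) and the three-way block at (504,243). From the near-base end, the tray order is slot, round, wide. Next I'll fit the poses and check them in one crop.

```bash
cat > fit.py <<'E'
from h import *
from scipy.optimize import minimize
def pts(x,y,a,L,W,z0,z1,roundp=False):
    if roundp: q=[(L/2*np.cos(t),L/2*np.sin(t)) for t in np.linspace(0,2*np.pi,24,endpoint=False)]
    else: q=[(i*L/2,j*W/2) for i,j in((-1,-1),(1,-1),(1,1),(-1,1))]
    c,s=np.cos(a),np.sin(a)
    return [(x+c*u-s*v,y+s*u+c*v,z) for z in (z0,z1) for u,v in q]
def sil(c,P):
    m=np.zeros((480,640),np.uint8); q=np.array([proj(c,p) for p in P],np.float32)
    cv2.fillConvexPoly(m,np.round(cv2.convexHull(q)*16).astype(int),255,cv2.LINE_AA,4); return m/255.
def fit(obs,x,y,L,W,z0,z1,rp=False,yaws=range(0,180,15)):
    def cost(p): return sum(1-np.minimum(sil(c,S),m).sum()/np.maximum(sil(c,S),m).sum() for c,m in obs for S in [pts(*p,L,W,z0,z1,rp)])
    best=None
    for a in ([0] if rp else yaws):
        r=minimize(cost,[x,y,np.radians(a)],method='Nelder-Mead',options=dict(initial_simplex=[[x,y,np.radians(a)],[x+.01,y,np.radians(a)],[x,y+.01,np.radians(a)],[x,y,np.radians(a+12)]],maxiter=90))
        if best is None or r.fun<best.fun: best=r
    return best.x,best.fun
def near(cam,c,n,x,y):
    o=finder.outline_of(cam,n); u=proj(c,[x,y,.015]); best=None
    for r in o:
        v,uu=np.nonzero(r['pixels'])
        if len(v) and np.hypot(uu.mean()-u[0],v.mean()-u[1])<14: return r['pixels'].astype(float)
E
python3 - <<'E'
from fit import *
np.set_printoptions(precision=4,suppress=True)
C={k:cap(k) for k in("top","scene")}
ov=C['top']['frame'].copy()
for n,x,y,L,W,z0,z1,rp in [("long_sink",.522,.353,.056,.036,0,.028,0),("fat_cap",.62,-.216,.035,.035,0,.04,1),("six_block",.452,.264,.06,.022,0,.026,0),
  ("wide_insert",.667,0,.086,.086,.016,.016,0),("round_insert",.58,.018,.086,.086,.016,.016,0),("slot_insert",.492,.036,.086,.086,.016,.016,0)]:
    for cams in (["top"],["scene"],["top","scene"]):
        obs=[(C[k],m) for k in cams for m in [near(k,C[k],n,x,y)] if m is not None]
        if not obs: print(n,cams,'none');continue
        p,f=fit(obs,x,y,L,W,z0,z1,rp,range(-15,1,15) if 'insert' in n else range(0,180,20))
        print(n,cams,p[:2],np.degrees(p[2]),f/len(obs))
    q=np.array([proj(C['top'],v) for v in pts(*p,L,W,z0,z1,rp)])
    h=len(q)//2
    for k in (q[h:],): cv2.polylines(ov,[np.round(k*16).astype(np.int32)],True,(255,0,0),1,cv2.LINE_AA,4)
cr=np.hstack([cv2.resize(C['top']['frame'][190:310,130:270],None,fx=2.8,fy=2.8,interpolation=cv2.INTER_CUBIC),cv2.resize(ov[170:310,280:440],None,fx=2.4,fy=2.4,interpolation=cv2.INTER_CUBIC)])if 0 else cv2.resize(ov[160:310,140:450],None,fx=2.55,fy=2.55,interpolation=cv2.INTER_CUBIC)
cv2.imwrite('pics/crop.png',cr[:,:,::-1])
E
```

```text
long_sink ['top'] none
long_sink ['scene'] [0.5222 0.3522] 67.90116309073028 0.09914705781906363
long_sink ['top', 'scene'] [0.5222 0.3522] 67.90116309073028 0.09914705781906363
fat_cap ['top'] [ 0.6199 -0.22  ] 11.775979158784128 0.11637220856252062
fat_cap ['scene'] [ 0.6249 -0.2212] 3.4011915077385346 0.1326564706954424
fat_cap ['top', 'scene'] [ 0.6222 -0.2212] 5.368227449832911 0.15488121557213896
six_block ['top'] [0.4494 0.2644] 188.89764978190425 0.1095950192016758
six_block ['scene'] [0.4507 0.2636] 184.67577727898103 0.15469328317456466
six_block ['top', 'scene'] [0.4503 0.2642] 6.3672660284404 0.14257720239038524
wide_insert ['top'] [0.6657 0.0016] -11.241427330403509 0.04995525051766403
wide_insert ['scene'] [0.6731 0.0019] -11.344277926969664 0.03371485903346816
wide_insert ['top', 'scene'] [0.6707 0.0019] -11.091427996861935 0.09813835951400002
round_insert ['top'] none
round_insert ['scene'] [0.5853 0.0198] -10.427233619204285 0.038813627554698305
round_insert ['top', 'scene'] [0.5853 0.0198] -10.427233619204285 0.038813627554698305
slot_insert ['top'] [0.4923 0.036 ] -11.376153709977546 0.05599103032227337
slot_insert ['scene'] [0.4987 0.0371] -10.963146801966735 0.03985474936800215
slot_insert ['top', 'scene'] [0.4949 0.037 ] -11.100104045152449 0.09325134658187284
```

View pics/crop.png

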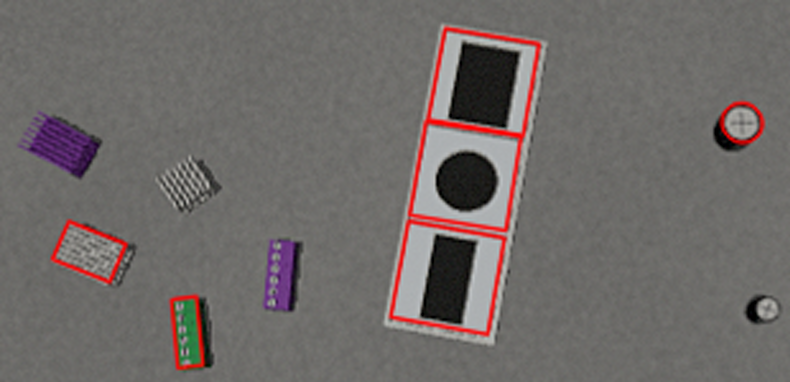

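The crop confirms the picks: silver long sink near (90,250), green six-way near (188,332) and fat cap near (741,125). I'll start with the six-block.

```bash
cat > go.py <<'E'
from h import *
import sys
x,y,z,psi=map(float,sys.argv[1:5]); s=bot.read_state(); R=np.array(s['tcp_rot']); 
cur=np.degrees(np.arctan2(R[1,1],R[0,1])); d=(psi-cur+90)%180-90
p=R.T@(np.array([x,y,z])-s['position'])
print('t',s['time_s'],'shift',np.round(p,4),'wz',np.round(-d,2),'rows',np.ceil(max(np.linalg.norm(p)/.0417,abs(d)/7.16)), 'open',s['opening'],'q6',s['joint_positions'][5])
E
python3 go.py 0.450 0.264 0.16 96.5
```

```text
t 2.4 shift [-0.2888 -0.1904  0.0795] wz -32.5 rows 9.0 open 0.9999697179183288 q6 -10.226168573686683
```

Careful with the scale: shifts go in shares of 0.6 m and turns go in shares of 180 degrees. That gives: -0.289 m is -0.4817, -0.19 m is -0.3167, -32.5 degrees is -0.1806.

play_rows:
  motion:
    - [[-0.4817,-0.3167,0.1333,0,0,-0.1806],[-0.4817,-0.3167,0.1333,0,0,-0.1806],[-0.4817,-0.3167,0.1333,0,0,-0.1806],[-0.4817,-0.3167,0.1333,0,0,-0.1806],[-0.4817,-0.3167,0.1333,0,0,-0.1806],[-0.4817,-0.3167,0.1333,0,0,-0.1806],[-0.4817,-0.3167,0.1333,0,0,-0.1806],[-0.4817,-0.3167,0.1333,0,0,-0.1806]]
  fingers: 0.06

```text
time_s: 3.07
position: [0.4366, 0.2876, 0.1661]
tcp_rot: [[-0.994, -0.114, 0.001], [-0.114, 0.994, 0.0], [-0.001, 0.0, -1.0]]
force: [0.8, 0.8, 0.7]
opening: 0.691
grasp_force: 0.0
```

```bash
python3 go.py 0.450 0.264 0.16 96.5
```

```text
t 3.0667 shift [-0.0106 -0.025   0.0061] wz 0.02 rows 1.0 open 0.6913948384623819 q6 -75.40203577711203
```

play_rows:
  motion:
    - [[-0.015,-0.0333,0.0083,0,0,0],[-0.015,-0.0333,0.0083,0,0,0],[-0.015,-0.0333,0.0083,0,0,0],[-0.015,-0.0333,0.0083,0,0,0]]

```text
time_s: 3.4
position: [0.4467, 0.2708, 0.1614]
tcp_rot: [[-0.994, -0.113, -0.0], [-0.113, 0.994, 0.0], [0.0, 0.0, -1.0]]
force: [0.0, 0.2, 0.4]
opening: 0.686
grasp_force: 0.0
```

```bash
cat > w.py <<'E'
from fit import *
import sys
n,x,y,L,W,z0,z1,rp=sys.argv[1],*map(float,sys.argv[2:8]),int(sys.argv[8])
c=cap('wrist',sys.argv[9]); o=finder.outline_of('wrist',n)
print('uv',proj(c,[x,y,z1]))
for r in o[:3]:
    v,u=np.nonzero(r['pixels'])
    if len(u)==0: continue
    g=toplane(c,[u.mean(),v.mean()],(z0+z1)/2)[0]
    p,f=fit([(c,r['pixels'].astype(float))],g[0],g[1],L,W,z0,z1,rp,range(0,180,30))
    print(n,round(r['confidence'],2),np.round(p[:2],4),np.round(np.degrees(p[2])%180,1),round(f,3),'rgb',c['frame'][r['pixels']].mean(0).round())
    cv2.polylines(c['frame'],[np.round(np.array([proj(c,q) for q in pts(*p,L,W,z0,z1,rp)])[-(24 if rp else 4):]*16).astype(np.int32)],True,(255,0,0),1,cv2.LINE_AA,4)
cv2.imwrite('pics/'+sys.argv[9],c['frame'][:,:,::-1])
E
python3 go.py 0.450 0.264 0.16 96.5; python3 w.py six_block .45 .264 .06 .022 0 .026 0 w1.png
```

```text
t 3.4 shift [-0.0025 -0.0071  0.0014] wz -0.02 rows 1.0 open 0.6863762816735659 q6 -77.56625307900238
uv [298.37157383 233.83319154]
six_block 0.68 [0.4483 0.2626] 7.9 0.052 rgb [ 74. 119.  85.]
six_block 0.62 [0.4992 0.1828] 173.4 0.06 rgb [82. 57. 97.]
six_block 0.22 [0.5958 0.2679] 98.3 0.447 rgb [157. 156. 153.]
```

View pics/w1.png

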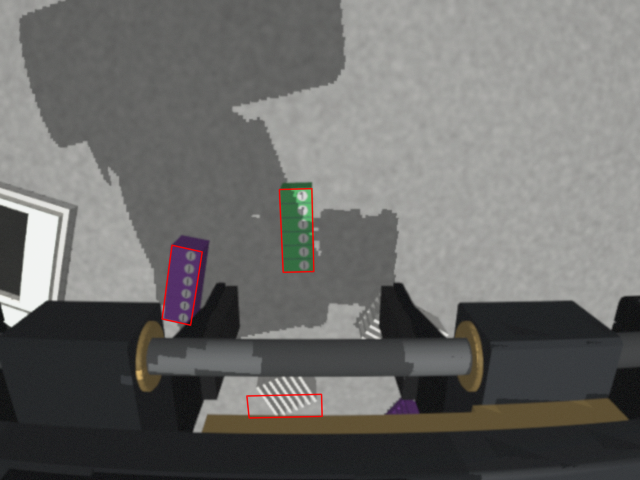

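The wrist view shows the green block at (298,230), with the fit lying on it. The purple one is at (185,283). Descending to grasp the green.

```bash
python3 go.py 0.4487 0.2628 0.027 97.5
```

```text
t 3.5 shift [-0.0013 -0.0089  0.1346] wz -0.9 rows 4.0 open 0.6904011162976319 q6 -77.57735356392931
```

In the tool's units: 0.1345 m is 0.2242, -0.0013 m is -0.0022, -0.9 degrees is -0.005.

play_rows:
  motion:
    - [[-0.0022,-0.015,0.0333,0,0,-0.005],[-0.0022,-0.015,0.0833,0,0,-0.005],[-0.0022,-0.015,0.1333,0,0,-0.005],[-0.0022,-0.015,0.175,0,0,-0.005],[-0.0022,-0.015,0.2083,0,0,-0.005],[-0.0022,-0.015,0.2242,0,0,-0.005],[-0.0022,-0.015,0.2242,0,0,-0.005],[-0.0022,-0.015,0.2242,0,0,-0.005]]

```text
time_s: 4.17
position: [0.449, 0.2624, 0.0269]
tcp_rot: [[-0.991, -0.13, 0.0], [-0.13, 0.991, 0.0], [-0.0, 0.0, -1.0]]
force: [-0.5, -0.0, -0.2]
opening: 0.69
grasp_force: 0.0
```

play_rows:
  motion:
    - [[0,0,0,0,0,0],[0,0,0,0,0,0],[0,0,0,0,0,0],[0,0,0,0,0,0],[0,0,0,0,0,0],[0,0,0,0,0,0],[0,0,0,0,0,0]]
  fingers: 0

```text
time_s: 4.75
position: [0.4493, 0.2616, 0.027]
tcp_rot: [[-0.992, -0.129, 0.0], [-0.129, 0.992, 0.0], [-0.0, 0.0, -1.0]]
force: [-0.8, 1.2, 2.2]
opening: 0.252
grasp_force: 30.0
```

```bash
python3 go.py 0.495 0.037 0.14 78.8
```

```text
t 4.75 shift [-0.0165 -0.2286 -0.1131] wz 18.59 rows 7.0 open 0.2517478558058824 q6 -79.52082960669685
```

In the tool's units: -0.19 m is -0.3167, -0.15 m is -0.25, 18.6 degrees is 0.1033.

play_rows:
  motion:
    - [[0,0,-0.0333,0,0,0],[0,0,-0.0917,0,0,0],[0,0,-0.15,0,0,0],[-0.005,-0.05,-0.1833,0,0,0.0222],[-0.0083,-0.1167,-0.1883,0,0,0.05],[-0.015,-0.1833,-0.1883,0,0,0.0778],[-0.02,-0.25,-0.1883,0,0,0.1033],[-0.025,-0.3167,-0.1883,0,0,0.1033]]

```text
time_s: 5.42
position: [0.4885, 0.0735, 0.1401]
tcp_rot: [[-0.981, 0.196, 0.001], [0.196, 0.981, -0.0], [-0.001, 0.0, -1.0]]
force: [-0.3, -0.1, -0.2]
opening: 0.248
grasp_force: 30.0
```

play_rows:
  motion:
    - [[0,0,0,0,0,0],[0,0,0,0,0,0],[0,0,0,0,0,0]]

```text
time_s: 5.67
position: [0.4879, 0.0751, 0.1395]
tcp_rot: [[-0.981, 0.195, -0.001], [0.195, 0.981, 0.0], [0.001, 0.0, -1.0]]
force: [0.0, 0.6, -0.4]
opening: 0.249
grasp_force: 30.0
```

```bash
python3 go.py 0.495 0.037 0.14 78.8;  python3 w.py slot_insert .495 .037 .086 .086 .0159 .016 0 w2.png
```

```text
t 5.6667 shift [-0.0144 -0.0359 -0.0005] wz -0.07 rows 1.0 open 0.24869510310403278 q6 -83.01392988785634
uv [255.89374496 255.88965779]
slot_insert 0.59 [0.4917 0.0351] 78.4 0.266 rgb [130. 130. 125.]
slot_insert 0.18 [0.5809 0.2963] 34.2 0.622 rgb [160. 160. 157.]
```

View pics/w2.png

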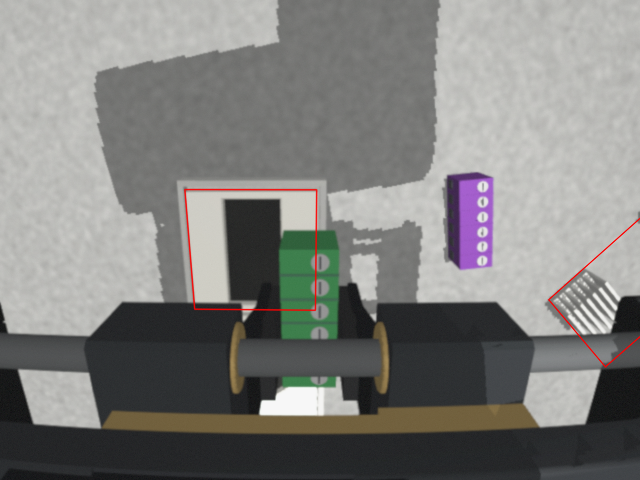

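```bash
python3 - <<'E'
from h import *
np.set_printoptions(precision=4,suppress=True)
c=cap('wrist')
a=toplane(c,[[178,181],[327,181]],.013); print('tray end',a[:,:2],np.linalg.norm(a[0]-a[1]))
m=a.mean(0)[:2]; e=(a[0]-a[1])[:2]; e/=np.linalg.norm(e); n=np.array([-e[1],e[0]]); n*=np.sign(n[0]); print('slot c',m+n*.05, 'yaw',np.degrees(np.arctan2(n[1],n[0])))
print('pocket floor corners',toplane(c,[[223,199],[281,199],[230,301],[283,301]],.008)[:,:2])
g=toplane(c,[[281,245],[338,245],[281,250],[338,250]],.145);print('block top-left/right edge',g[:,:2])
E
```

```text
tray end [[ 0.4352 -0.0011]
 [ 0.4545  0.0948]] 0.09779962646925636
slot c [0.4939 0.037 ] yaw -11.351937980936421
pocket floor corners [[0.4537 0.024 ]
 [0.4613 0.0624]
 [0.5276 0.0101]
 [0.5349 0.0479]]
block top-left/right edge [[0.4516 0.0733]
 [0.4554 0.0929]
 [0.4534 0.0729]
 [0.4573 0.0926]]
```

```bash
python3 go.py 0.495 0.0365 0.0352 78.7
```

```text
t 5.8167 shift [-0.0149 -0.0378  0.1044] wz 0.23 rows 3.0 open 0.2482376559172295 q6 -83.02835630882286
```

In the tool's units: 0.08 m is 0.1333, -0.0149 m is -0.0248, 0.2 degrees is 0.0011.

play_rows:
  motion:
    - [[-0.0125,-0.0317,0,0,0,0.0011],[-0.0248,-0.0633,0,0,0,0.0011],[-0.0248,-0.0633,0,0,0,0.0011],[-0.0248,-0.0633,0.0333,0,0,0.0011],[-0.0248,-0.0633,0.075,0,0,0.0011],[-0.0248,-0.0633,0.1083,0,0,0.0011],[-0.0248,-0.0633,0.1333,0,0,0.0011],[-0.0248,-0.0633,0.1333,0,0,0.0011]]

```text
time_s: 6.48
position: [0.4934, 0.0368, 0.0573]
tcp_rot: [[-0.981, 0.196, -0.006], [0.196, 0.981, 0.001], [0.006, -0.0, -1.0]]
force: [-0.6, 1.2, -1.1]
opening: 0.252
grasp_force: 30.0
```

```bash
python3 go.py 0.495 0.0365 0.0352 78.7
```

```text
t 6.4833 shift [-0.0017  0.0001  0.0221] wz 0.01 rows 1.0 open 0.25187552142851594 q6 -87.44232434736311
```

In the tool's units: 0.0235 m is 0.0392, 0.006 m is 0.01.

play_rows:
  motion:
    - [[-0.0017,0,0.01,0,0,0],[-0.0017,0,0.02,0,0,0],[-0.0017,0,0.0283,0,0,0],[-0.0017,0,0.035,0,0,0],[-0.0017,0,0.0392,0,0,0],[-0.0017,0,0.0392,0,0,0],[-0.0017,0,0.0392,0,0,0]]

```text
time_s: 7.07
position: [0.4968, 0.0346, 0.0363]
tcp_rot: [[-0.98, 0.198, 0.0], [0.198, 0.98, -0.0], [-0.0, 0.0, -1.0]]
force: [-0.0, 0.5, 0.3]
opening: 0.253
grasp_force: 30.0
```

In the tool's units: 0.0018 m is 0.003, 0.0015 m is 0.0025.

play_rows:
  motion:
    - [[0.0017,0.0017,0.0017,0,0,0],[0.003,0.0025,0.0025,0,0,0],[0.003,0.0025,0.0025,0,0,0]]

```text
time_s: 7.32
position: [0.4954, 0.0365, 0.035]
tcp_rot: [[-0.98, 0.198, 0.001], [0.198, 0.98, -0.0], [-0.001, -0.0, -1.0]]
force: [-0.6, -0.0, 0.7]
opening: 0.25
grasp_force: 30.0
```

In the tool's units: -0.13 m is -0.2167, -0.12 m is -0.2.

play_rows:
  motion:
    - [[0,0,0,0,0,0],[0,0,0,0,0,0],[0,0,0,0,0,0],[0,0,-0.0167,0,0,0],[0,0,-0.0667,0,0,0],[0,0,-0.1333,0,0,0],[0,0,-0.2,0,0,0],[0,0,-0.2167,0,0,0]]
  fingers: 0.05

```text
time_s: 7.98
position: [0.4981, 0.0363, 0.1705]
tcp_rot: [[-0.98, 0.197, 0.01], [0.197, 0.98, -0.001], [-0.01, 0.001, -1.0]]
force: [1.2, 0.5, 0.0]
opening: 0.568
grasp_force: 0.0
```

```bash
python3 go.py 0.522 0.352 0.16 157.9; python3 -c "
from h import *
print(np.array(bot.read_state()['joint_positions']).round(1))"
```

```text
t 7.9833 shift [0.039  0.3142 0.0103] wz -79.29 rows 12.0 open 0.5680615331649049 q6 -87.29765623591189
[ -8.7  26.4 104.3   0.   48.7 -87.3]
```

In the tool's units: 0.26 m is 0.4333, 0.23 m is 0.3833, -56 degrees is -0.3111.

play_rows:
  motion:
    - [[0,0.0667,-0.0333,0,0,-0.0389],[0.0167,0.1333,-0.0333,0,0,-0.0778],[0.025,0.1833,-0.0167,0,0,-0.1167],[0.0333,0.2333,0,0,0,-0.1556],[0.0333,0.2833,0,0,0,-0.1944],[0.0417,0.3333,0.0083,0,0,-0.2333],[0.05,0.3833,0.0167,0,0,-0.2722],[0.0583,0.4333,0.0167,0,0,-0.3111]]
  fingers: 0.06

```text
time_s: 8.65
position: [0.5113, 0.2995, 0.1545]
tcp_rot: [[-0.708, -0.707, -0.002], [-0.707, 0.708, -0.001], [0.002, 0.001, -1.0]]
force: [0.2, -0.0, -0.9]
opening: 0.688
grasp_force: 0.0
```

```bash
python3 go.py 0.522 0.352 0.16 157.9
```

```text
t 8.65 shift [-0.0446  0.0296 -0.0056] wz -22.95 rows 4.0 open 0.6881027103270548 q6 -115.38395464474146
```

In the tool's units: -0.044 m is -0.0733, -0.002 m is -0.0033, -23 degrees is -0.1278.

play_rows:
  motion:
    - [[-0.0183,0.0117,-0.0017,0,0,-0.0333],[-0.0367,0.0233,-0.0033,0,0,-0.0667],[-0.055,0.0367,-0.005,0,0,-0.1],[-0.0733,0.0483,-0.0067,0,0,-0.1278],[-0.0733,0.0483,-0.0067,0,0,-0.1278],[-0.0733,0.0483,-0.0067,0,0,-0.1278],[-0.0733,0.0483,-0.0067,0,0,-0.1278]]

```text
time_s: 9.23
position: [0.5227, 0.3491, 0.1589]
tcp_rot: [[-0.383, -0.924, -0.001], [-0.924, 0.383, -0.001], [0.001, 0.001, -1.0]]
force: [-0.0, -0.2, 0.6]
opening: 0.689
grasp_force: 0.0
```

```bash
python3 go.py 0.522 0.352 0.16 157.9;  python3 w.py long_sink .522 .352 .056 .036 0 .028 0 w3.png
```

```text
t 9.2333 shift [-0.0024  0.0018 -0.0011] wz -0.41 rows 1.0 open 0.6891040758851239 q6 -133.90466268944496
uv [310.76621936 235.16570159]
long_sink 0.96 [0.5205 0.3522] 66.1 0.095 rgb [136. 136. 133.]
long_sink 0.77 [0.6259 0.3781] 43.0 0.702 rgb [81. 51. 99.]
```

View pics/w3.png

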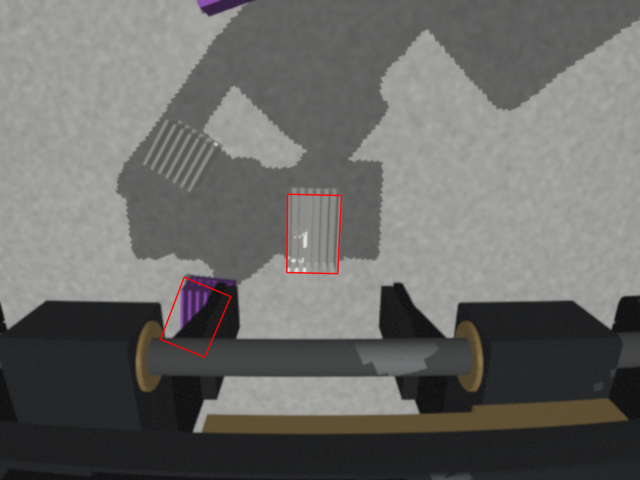

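The silver long sink is at (314,233) and the fit lies on it. The purple one is at (200,300) and the short sink at (182,155), both clear of the fingers.

```bash
python3 go.py 0.521 0.3522 0.027 157
```

```text
t 9.3333 shift [-0.0025  0.003   0.1318] wz 0.49 rows 4.0 open 0.6929146711509869 q6 -133.93678726670558
```

In the tool's units: 0.1315 m is 0.2192, 0.003 m is 0.005, 0.5 degrees is 0.0028.

play_rows:
  motion:
    - [[-0.0042,0.005,0.0333,0,0,0.0028],[-0.0042,0.005,0.0833,0,0,0.0028],[-0.0042,0.005,0.1333,0,0,0.0028],[-0.0042,0.005,0.175,0,0,0.0028],[-0.0042,0.005,0.2033,0,0,0.0028],[-0.0042,0.005,0.2192,0,0,0.0028],[-0.0042,0.005,0.2192,0,0,0.0028],[-0.0042,0.005,0.2192,0,0,0.0028]]

```text
time_s: 10.0
position: [0.5217, 0.3529, 0.0274]
tcp_rot: [[-0.39, -0.921, -0.0], [-0.921, 0.39, -0.0], [0.0, 0.0, -1.0]]
force: [-0.1, 1.3, 0.2]
opening: 0.69
grasp_force: 0.0
```

play_rows:
  motion:
    - [[0,0,0,0,0,0],[0,0,0,0,0,0],[0,0,0,0,0,0],[0,0,0,0,0,0],[0,0,0,0,0,0],[0,0,0,0,0,0]]
  fingers: 0

```text
time_s: 10.5
position: [0.5218, 0.3536, 0.0281]
tcp_rot: [[-0.389, -0.921, 0.001], [-0.921, 0.389, 0.001], [-0.001, -0.001, -1.0]]
force: [-0.8, 0.8, 5.3]
opening: 0.412
grasp_force: 29.9
```

```bash
python3 go.py 0.669 0.002 0.14 78.7
```

```text
t 10.5 shift [ 0.2665 -0.2724 -0.1119] wz 78.4 rows 11.0 open 0.41180281072506736 q6 -133.1304254976555
```

In the tool's units: -0.13 m is -0.2167, 0.125 m is 0.2083, 34 degrees is 0.1889.

play_rows:
  motion:
    - [[0,0,-0.0333,0,0,0],[0,0,-0.0917,0,0,0],[0,0,-0.15,0,0,0],[0.0333,-0.0417,-0.1867,0,0,0.0333],[0.075,-0.0833,-0.1867,0,0,0.0722],[0.1167,-0.1333,-0.1867,0,0,0.1111],[0.1667,-0.175,-0.1867,0,0,0.15],[0.2083,-0.2167,-0.1867,0,0,0.1889]]

```text
time_s: 11.17
position: [0.5926, 0.1857, 0.1394]
tcp_rot: [[-0.841, -0.541, -0.0], [-0.541, 0.841, -0.0], [0.001, -0.0, -1.0]]
force: [0.2, 0.3, -0.5]
opening: 0.409
grasp_force: 29.9
```

```bash
python3 go.py 0.669 0.04 0.14 78.7
```

```text
t 11.1667 shift [ 0.0146 -0.1638 -0.0006] wz 44.08 rows 7.0 open 0.40933002764233023 q6 -115.65125366452266
```

In the tool's units: -0.163 m is -0.2717, 0.0146 m is 0.0243, 44.1 degrees is 0.245.

play_rows:
  motion:
    - [[0.0033,-0.0417,0,0,0,0.0389],[0.0067,-0.0833,0,0,0,0.0778],[0.01,-0.125,0,0,0,0.1167],[0.0133,-0.1667,0,0,0,0.1556],[0.0183,-0.2083,0,0,0,0.1944],[0.0233,-0.25,0,0,0,0.2333],[0.0243,-0.2717,0,0,0,0.245],[0.0243,-0.2717,0,0,0,0.245]]

```text
time_s: 11.83
position: [0.671, 0.0402, 0.1391]
tcp_rot: [[-0.981, 0.193, 0.002], [0.193, 0.981, -0.001], [-0.002, -0.001, -1.0]]
force: [0.1, 0.1, -1.7]
opening: 0.409
grasp_force: 29.9
```

play_rows:
  motion:
    - [[0,0,0,0,0,0],[0,0,0,0,0,0],[0,0,0,0,0,0]]

```text
time_s: 12.08
position: [0.6683, 0.0448, 0.139]
tcp_rot: [[-0.982, 0.188, -0.002], [0.188, 0.982, 0.001], [0.002, 0.0, -1.0]]
force: [0.4, -0.0, -0.4]
opening: 0.407
grasp_force: 29.9
```

```bash
python3 go.py 0.669 0.002 0.14 78.7;  python3 - <<'E'
from h import *
cap('wrist','w4.png')
E
```

```text
t 12.0833 shift [-0.0087 -0.0419 -0.001 ] wz 0.46 rows 2.0 open 0.40672637604936246 q6 -84.89376282417685
```

View pics/w4.png

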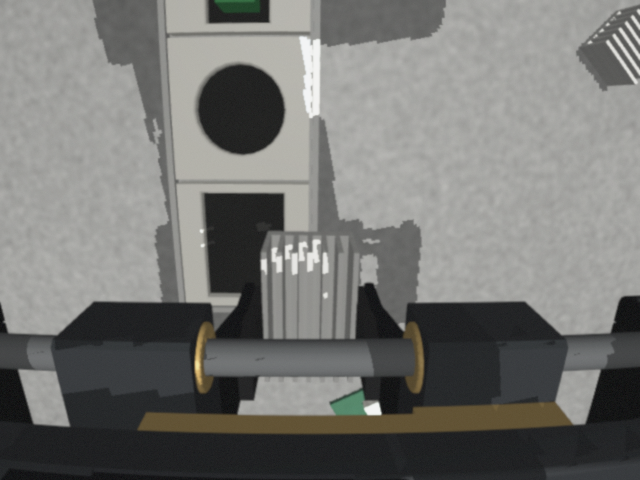

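```bash
python3 - <<'E'
from h import *
np.set_printoptions(precision=4,suppress=True)
c=cap('wrist')
a=toplane(c,[[178,182],[309,182]],.016)[:,:2]
e=(a[0]-a[1]); w=np.linalg.norm(e); e/=w; n=np.array([-e[1],e[0]]); n*=np.sign(n[0]); m=a.mean(0)
print('w',w,'yaw',np.degrees(np.arctan2(n[1],n[0])),'wide',m+n*.0445,'round',m-n*.0445)
print('circle',toplane(c,[[241,109]],.008),toplane(c,[[241,109]],.016))
f=toplane(c,[[204,193],[284,193],[210,293],[204,193]],.008)[:,:2];print('wide floor tl,tr,bl',f)
print('wide from floor', (f[1]+f[2])/2)
g=toplane(c,[[262,250],[358,250]],.139)[:,:2];print('sink w',np.linalg.norm(g[0]-g[1]),g)
g=toplane(c,[[262,250],[358,250]],.136)[:,:2];print('sink w',np.linalg.norm(g[0]-g[1]),g)
E
```

```text
w 0.08505572347848038 yaw -11.116494537525048 wide [0.6686 0.0013] round [0.5812 0.0185]
circle [[0.58   0.0178 0.008 ]] [[0.5803 0.019  0.016 ]]
wide floor tl,tr,bl [[ 0.6282 -0.0192]
 [ 0.6385  0.0336]
 [ 0.6997 -0.0339]
 [ 0.6282 -0.0192]]
wide from floor [ 0.6691 -0.0001]
sink w 0.035180385585454235 [[0.6347 0.0336]
 [0.6413 0.0682]]
sink w 0.03590244592886703 [[0.6356 0.0331]
 [0.6424 0.0684]]
```

```bash
python3 go.py 0.669 0.001 0.06 78.8
```

```text
t 12.1833 shift [-0.0086 -0.0428  0.0792] wz 0.34 rows 3.0 open 0.40642207943222985 q6 -84.87560497101691
```

In the tool's units: 0.08 m is 0.1333, -0.0086 m is -0.0143, 0.3 degrees is 0.0017.

play_rows:
  motion:
    - [[-0.0067,-0.035,0,0,0,0.0017],[-0.0143,-0.07,0,0,0,0.0017],[-0.0143,-0.07,0,0,0,0.0017],[-0.0143,-0.07,0.0417,0,0,0.0017],[-0.0143,-0.07,0.0833,0,0,0.0017],[-0.0143,-0.07,0.1167,0,0,0.0017],[-0.0143,-0.07,0.1333,0,0,0.0017],[-0.0143,-0.07,0.1333,0,0,0.0017]]

```text
time_s: 12.85
position: [0.6676, 0.0014, 0.0565]
tcp_rot: [[-0.981, 0.195, -0.006], [0.195, 0.981, 0.001], [0.006, 0.0, -1.0]]
force: [0.1, 0.3, -0.5]
opening: 0.407
grasp_force: 29.9
```

In the tool's units: 0.0175 m is 0.0292, 0.014 m is 0.0233.

play_rows:
  motion:
    - [[0,0,0.0067,0,0,0],[0,0,0.015,0,0,0],[0,0,0.0233,0,0,0],[0,0,0.0292,0,0,0],[0,0,0.0292,0,0,0],[0,0,0.0292,0,0,0],[0,0,0.0292,0,0,0]]

```text
time_s: 13.43
position: [0.6701, 0.0001, 0.0421]
tcp_rot: [[-0.981, 0.196, 0.001], [0.196, 0.981, -0.0], [-0.001, 0.0, -1.0]]
force: [-0.3, -0.4, -0.0]
opening: 0.412
grasp_force: 29.9
```

```bash
python3 go.py 0.669 0.001 0.0355 78.8
```

```text
t 13.4333 shift [0.0012 0.0007 0.0066] wz -0.1 rows 1.0 open 0.411652452958776 q6 -88.22320379472033
```

In the tool's units: 0.0065 m is 0.0108, 0.001 m is 0.0017.

play_rows:
  motion:
    - [[0.0017,0.0012,0.005,0,0,0],[0.0017,0.0012,0.0083,0,0,0],[0.0017,0.0012,0.0108,0,0,0],[0.0017,0.0012,0.0108,0,0,0],[0.0017,0.0012,0.0108,0,0,0]]

```text
time_s: 13.85
position: [0.6688, 0.0011, 0.0361]
tcp_rot: [[-0.981, 0.196, -0.0], [0.196, 0.981, 0.0], [0.0, 0.0, -1.0]]
force: [-2.0, 1.7, 6.1]
opening: 0.411
grasp_force: 29.9
```

play_rows:
  motion:
    - [[0,0,0,0,0,0],[0,0,0,0,0,0],[0,0,0,0,0,0],[0,0,-0.0167,0,0,0],[0,0,-0.0667,0,0,0],[0,0,-0.1333,0,0,0],[0,0,-0.2,0,0,0],[0,0,-0.2167,0,0,0]]
  fingers: 0.06

```text
time_s: 14.52
position: [0.6731, 0.0005, 0.1729]
tcp_rot: [[-0.981, 0.196, 0.013], [0.196, 0.981, -0.002], [-0.013, 0.0, -1.0]]
force: [0.1, 0.4, -0.0]
opening: 0.691
grasp_force: 0.0
```

```bash
python3 go.py 0.622 -0.22 0.17 78.8
```

```text
t 14.5167 shift [ 0.0069 -0.2262  0.0027] wz -0.09 rows 6.0 open 0.6906520578903282 q6 -88.16006870767075
```

In the tool's units: -0.225 m is -0.375, 0.002 m is 0.0033.

play_rows:
  motion:
    - [[0.0017,-0.0583,0,0,0,0],[0.0033,-0.1167,0,0,0,0],[0.005,-0.1833,0,0,0,0],[0.0067,-0.25,0,0,0,0],[0.01,-0.3167,0,0,0,0],[0.0117,-0.375,0,0,0,0],[0.0117,-0.375,0,0,0,0],[0.0117,-0.375,0,0,0,0]]

```text
time_s: 15.18
position: [0.6175, -0.2206, 0.1655]
tcp_rot: [[-0.98, 0.2, 0.001], [0.2, 0.98, -0.0], [-0.001, 0.0, -1.0]]
force: [-0.4, 1.0, -0.2]
opening: 0.692
grasp_force: 0.0
```

play_rows:
  motion:
    - [[0,0,0,0,0,0],[0,0,0,0,0,0]]

```text
time_s: 15.35
position: [0.6181, -0.2168, 0.1652]
tcp_rot: [[-0.981, 0.195, -0.0], [0.195, 0.981, 0.001], [0.0, 0.001, -1.0]]
force: [-0.1, 0.4, 0.1]
opening: 0.688
grasp_force: 0.0
```

```bash
python3 go.py 0.622 -0.22 0.17 78.8;python3 w.py fat_cap .622 -.22 .035 .035 0 .04 1 w5.png
```

```text
t 15.35 shift [-0.0044 -0.0024 -0.0048] wz -0.03 rows 1.0 open 0.6882827297875909 q6 -107.87743511782664
uv [305.19510426 240.97791094]
fat_cap 0.68 [ 0.6213 -0.2224] 4.2 0.076 rgb [99. 99. 97.]
```

View pics/w5.png

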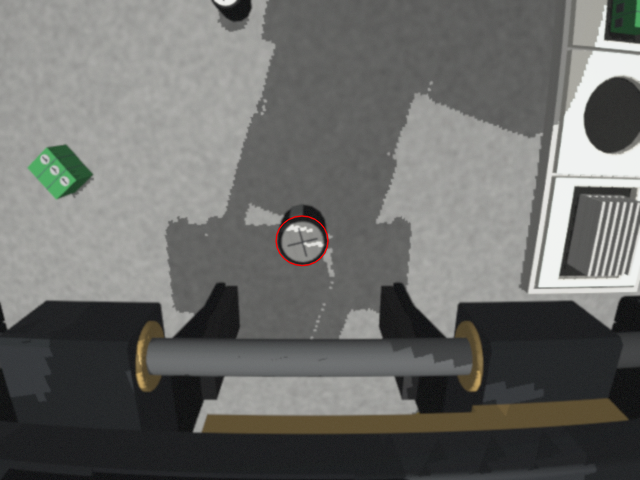

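The fat cap is at (302,240) and the fit lies on it. The sink sits in its pocket at right.

```bash
python3 go.py 0.6213 -0.2222 0.032 78.8
```

```text
t 15.45 shift [-0.004  -0.0051  0.1333] wz 0.03 rows 4.0 open 0.6871034718759973 q6 -107.88584519219634
```

In the tool's units: 0.133 m is 0.2217, -0.004 m is -0.0067.

play_rows:
  motion:
    - [[-0.0067,-0.0083,0.0333,0,0,0],[-0.0067,-0.0083,0.0833,0,0,0],[-0.0067,-0.0083,0.1333,0,0,0],[-0.0067,-0.0083,0.175,0,0,0],[-0.0067,-0.0083,0.2033,0,0,0],[-0.0067,-0.0083,0.2217,0,0,0],[-0.0067,-0.0083,0.2217,0,0,0],[-0.0067,-0.0083,0.2217,0,0,0]]

```text
time_s: 16.12
position: [0.6213, -0.2231, 0.0321]
tcp_rot: [[-0.981, 0.195, -0.0], [0.195, 0.981, 0.0], [0.0, 0.0, -1.0]]
force: [0.7, 0.0, 0.2]
opening: 0.693
grasp_force: 0.0
```

play_rows:
  motion:
    - [[0,0,0,0,0,0],[0,0,0,0,0,0],[0,0,0,0,0,0],[0,0,0,0,0,0],[0,0,0,0,0,0],[0,0,0,0,0,0]]
  fingers: 0

```text
time_s: 16.62
position: [0.6214, -0.224, 0.0331]
tcp_rot: [[-0.981, 0.196, 0.001], [0.196, 0.981, -0.0], [-0.001, -0.0, -1.0]]
force: [0.7, 0.7, 3.9]
opening: 0.395
grasp_force: 30.0
```

```bash
python3 go.py 0.581 0.0185 0.14 78.8
```

```text
t 16.6167 shift [ 0.0871  0.2298 -0.107 ] wz -0.12 rows 7.0 open 0.39486525222119156 q6 -108.20531656326594
```

In the tool's units: 0.165 m is 0.275, -0.107 m is -0.1783.

play_rows:
  motion:
    - [[0,0,-0.0333,0,0,0],[0,0,-0.0917,0,0,0],[0,0,-0.15,0,0,0],[0.0167,0.0417,-0.1783,0,0,0],[0.0367,0.1,-0.1783,0,0,0],[0.0583,0.1583,-0.1783,0,0,0],[0.08,0.2167,-0.1783,0,0,0],[0.1,0.275,-0.1783,0,0,0]]

```text
time_s: 17.28
position: [0.5936, -0.0491, 0.1394]
tcp_rot: [[-0.98, 0.197, -0.0], [0.197, 0.98, -0.0], [0.0, -0.0, -1.0]]
force: [0.9, 0.1, -0.7]
opening: 0.39
grasp_force: 30.0
```

In the tool's units: 0.064 m is 0.1067, 0.06 m is 0.1.

play_rows:
  motion:
    - [[0.0217,0.0583,0,0,0,0],[0.04,0.1,0,0,0,0],[0.045,0.1067,0,0,0,0],[0.045,0.1067,0,0,0,0],[0.045,0.1067,0,0,0,0],[0.045,0.1067,0,0,0,0]]

```text
time_s: 17.78
position: [0.5813, 0.0163, 0.1393]
tcp_rot: [[-0.98, 0.197, 0.001], [0.197, 0.98, -0.001], [-0.001, -0.0, -1.0]]
force: [-0.1, 0.8, -0.7]
opening: 0.396
grasp_force: 30.0
```

```bash
python3 go.py 0.581 0.0185 0.065 78.8
```

```text
t 17.7833 shift [0.0008 0.0021 0.0743] wz -0.17 rows 2.0 open 0.39554061527201484 q6 -87.99154743832209
```

In the tool's units: 0.092 m is 0.1533, 0.087 m is 0.145.

play_rows:
  motion:
    - [[0.0013,0.0033,0.0333,0,0,0],[0.0013,0.0033,0.0667,0,0,0],[0.0013,0.0033,0.0967,0,0,0],[0.0013,0.0033,0.1167,0,0,0],[0.0013,0.0033,0.1317,0,0,0],[0.0013,0.0033,0.145,0,0,0],[0.0013,0.0033,0.1533,0,0,0],[0.0013,0.0033,0.1533,0,0,0]]

```text
time_s: 18.45
position: [0.5799, 0.0195, 0.0465]
tcp_rot: [[-0.981, 0.196, -0.001], [0.196, 0.981, 0.0], [0.001, -0.0, -1.0]]
force: [0.6, -0.4, -0.4]
opening: 0.398
grasp_force: 30.0
```

play_rows:
  motion:
    - [[0,0,0.005,0,0,0],[0,0,0.01,0,0,0],[0,0,0.01,0,0,0],[0,0,0.01,0,0,0]]

```text
time_s: 18.78
position: [0.5803, 0.0199, 0.0415]
tcp_rot: [[-0.981, 0.196, 0.001], [0.196, 0.981, -0.0], [-0.001, 0.0, -1.0]]
force: [-0.5, -0.5, -1.2]
opening: 0.395
grasp_force: 30.0
```

In the tool's units: 0.0015 m is 0.0025, 0.001 m is 0.0017.

play_rows:
  motion:
    - [[0,-0.0008,0.0017,0,0,0],[0,-0.0008,0.0025,0,0,0],[0,-0.0008,0.0025,0,0,0]]

```text
time_s: 19.03
position: [0.5804, 0.0196, 0.0411]
tcp_rot: [[-0.981, 0.196, 0.001], [0.196, 0.981, 0.0], [-0.001, 0.0, -1.0]]
force: [-2.1, 0.3, 6.4]
opening: 0.394
grasp_force: 30.0
```

In the tool's units: -0.14 m is -0.2333, -0.12 m is -0.2.

play_rows:
  motion:
    - [[0,0,0,0,0,0],[0,0,0,0,0,0],[0,0,0,0,0,0],[0,0,-0.0167,0,0,0],[0,0,-0.0667,0,0,0],[0,0,-0.1333,0,0,0],[0,0,-0.2,0,0,0],[0,0,-0.2333,0,0,0]]
  fingers: 0.06

```text
time_s: 19.7
position: [0.5821, 0.019, 0.1848]
tcp_rot: [[-0.981, 0.196, 0.007], [0.196, 0.981, -0.001], [-0.007, 0.0, -1.0]]
force: [1.0, -0.0, 0.3]
opening: 0.684
grasp_force: 0.0
```

In the tool's units: 0.25 m is 0.4167, 0.24 m is 0.4.

play_rows:
  motion:
    - [[0,0.0667,-0.0333,0,0,0],[0,0.1333,-0.05,0,0,0],[0,0.2,-0.05,0,0,0],[0,0.2667,-0.05,0,0,0],[0,0.3333,-0.05,0,0,0],[0,0.4,-0.05,0,0,0],[0,0.4167,-0.05,0,0,0],[0,0.4167,-0.05,0,0,0]]

```text
time_s: 20.37
position: [0.6288, 0.2679, 0.21]
tcp_rot: [[-0.982, 0.191, 0.001], [0.191, 0.982, 0.001], [-0.001, 0.001, -1.0]]
force: [0.6, -0.8, -0.8]
opening: 0.692
grasp_force: 0.0
```

```bash
python3 - <<'E'
from fit import *
C={k:cap(k) for k in("top","scene")}
for n,x,y,L,W,z0,z1,rp in [("long_sink",.669,.001,.056,.036,.008,.036,0),("fat_cap",.581,.0185,.035,.035,.008,.048,1),("six_block",.495,.0365,.06,.022,.008,.034,0)]:
    for k in C:
        m=near(k,C[k],n,x,y)
        if m is None: print(n,k,None);continue
        p,f=fit([(C[k],m)],x,y,L,W,z0,z1,rp,range(-15,1,15)); print(n,k,np.round(p[:2],4),np.degrees(p[2]).round(1),round(f,3))
im=np.hstack([cv2.resize(C['top']['frame'][160:310,270:370],(400,600)),cv2.resize(C['scene']['frame'][190:350,230:380][:,:],(400,427)) if 0 else cv2.resize(C['scene']['frame'][170:350,245:365],(400,600))])
cv2.imwrite('pics/fin.png',im[:,:,::-1])
E
```

```text
long_sink top [0.6641 0.0024] -12.3 0.138
long_sink scene [0.6695 0.0018] -11.7 0.076
fat_cap top [0.5793 0.0205] 6.4 0.117
fat_cap scene [0.5829 0.0211] 5.7 0.144
six_block top [0.4944 0.0373] -11.1 0.218
six_block scene [0.4969 0.0374] -10.7 0.076
```

View pics/fin.png

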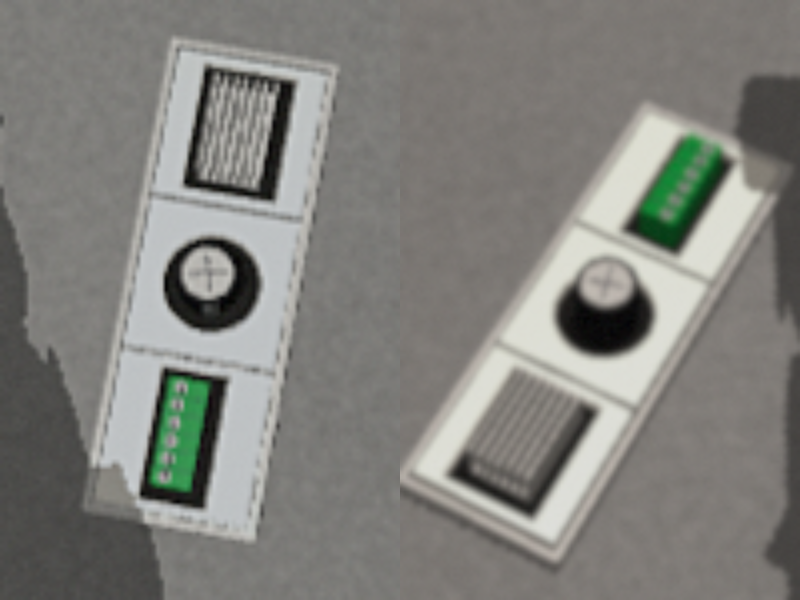

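All three parts stand upright inside their pockets, and the arm is clear. In the crop the sink is at (240,130), the cap at (208,275) and the block at (180,435). Handing in.

```bash
python3 -c "
from rig import bot
print(bot.hand_in())"
```

```text
the job is handed in; nothing more can be done
None
```

The long heat sink, fat capacitor and six-way block are standing upright and centred in their own pockets in the final pictures; I never touched the unwanted parts, and the job is handed in (no verdict was returned).

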